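# Fit the access cover and hold it shut

### The job

Set the loose access cover over the raised rim of the open junction box on the desk and turn its wing fastener until the groove on the wing lines up with the two index ridges on the cover, which lets the fastener's blade enter the slot in the box. Then press the cover fully down against the frame, firmly but without brute force, and keep it pressed: the program finishes while still holding it down, so that a colleague can drive the screws. Leave the coin roll, the marker and the stapler where they are.

Things in the scene. Friction and masses are not known exactly. Their poses are not given: they have to be found in the camera images.
- junction_box: Grey box fixed to the desk, 150 mm (x) x 120 mm (y), deck 46 mm high; origin at the centre of its underside, z up. A metal rim, 110 mm (x) x 80 mm (y) outside, 6 mm wide, stands up to 58 mm; a black rubber seal lies on top of it. Inside, 5.5 mm below the rim's top, is a bridge with a central slot, 28 mm (along x) x 14 mm, for the fastener's blade (24 x 6 mm).
- rim_top (a point): Centre of the rim, at the height of its metal top (58 mm above the desk); axes as the box. The top face of the cover (point cover_top) is 68 mm above the desk when the cover rests on the free seal, 62 mm when it is pressed home on the metal rim.
- seal (a joint): How far the sprung rubber seal is pressed in, in m: 0 free (it stands 6 mm above the metal rim), 0.006 when the cover meets the metal rim. It carries the cover's weight unmoved; pressing it starts at about 4 N and takes about 9 N at 0.006; it springs back when let go.
- cover_top (a point): Centre of the top face of the loose grey cover, 121 mm (x) x 91 mm (y), 15 mm high, 0.15 to 0.25 kg: a 4 mm plate; its 3 mm skirt reaches 11 mm below the plate and fits outside the rim with 2.5 mm to spare each side, long side to long side, either way round. It starts flat on the desk, this point 15 mm up. Two low ridges on top, along the cover's x axis, are the index marks.
- wing (a point): Centre of the fastener's black wing, a bar 44 mm long (this point's x axis), 10 mm thick (y), 25 mm high, with a light groove line along its top; 18 mm above the centre of the cover's top face (the bar spans 5 to 30 mm above it, over a 26 mm round collar). The cover can be carried by it. Its blade below the plate lies parallel: crosswise it lands on the bridge and the cover stops 4 mm short.
- fastener (a joint): Angle of the wing on the cover, rad, positive anticlockwise from above: 0 when the groove lies along the index ridges (the cover's x axis). It starts at 0.8 to 1.5, turns from -0.6 to 1.6 with no detent at 0, and stays where it is left (0.06 N m of friction).
- coin_roll: Bystander: paper-wrapped coin roll standing upright, 26 mm across, 52 mm high; origin at the centre of its underside.
- marker: Bystander: marker pen lying on the desk, 135 x 17 mm, 16 mm high; origin at the centre of its underside.
- stapler: Bystander: stapler, 151 x 30 mm, 49 mm high; origin at the centre of its underside.
Mind the look-alikes: they are no part of the job. Leave any yellow look-alike of the part that bears cover_top alone.

How it is judged:
By the outcome, as a careful person would: the job done as asked, in the order asked, and still so for the second after the job is handed in, while the arm keeps its last pose, push and grip.
It also fails if it takes over 38 s, if anything falls off the work surface, if the arm or the gripper's body presses on something with over 40 N, if the wrist force passes 120 N, or if a joint passes its speed limit or range.

### The arm

A 6-joint arm with a two-finger parallel gripper is mounted at the origin on a cart in front of the work surface, level with it; the furniture and walls round the work are solid. World frame = base frame: x ahead of the robot, y to its left, z up, the work surface at z = 0. Lengths are in m, angles in rad, forces in N, time in s.
With the tool pointing down it reaches from about 0.4 to 0.825 m from the base axis. Payload 7 kg.
Tool frame: the origin (TCP) lies between the finger pads; the fingertips stand 8 mm ahead of it and the grasp point (between the pads) lies 11 mm behind it (arm.finger_overhang is the distance from the TCP to the fingertips, in m); z points along the fingers, y is the line along which they close (so a half turn about z gives the same grasp; the last joint's range is limited). The gripper opens to 88 mm and grips with 3 to 60 N. Pads are 19 mm wide; open, the fingers measure 130 mm over their backs; the gripper's body (78 mm by 193 mm) begins 47 mm behind the grasp point.
Start: joints at [1.396, 0.359, 0.012, 0, -1.224, -0.288], TCP at [0.301, 0.604, 0.235] pointing down, gripper open.
Joint ranges: [-3.07, 3.07], [-1.43, 2.12], [-1.02, 1.25], [-3.03, 1.67], [-3.05, -0], [-3.03, 3.03]. Speed limits (rad/s): [2.39, 2.39, 3.01, 3.14, 3.14, 3.14].

### API

Orientations are given as [roll, pitch, yaw] about the fixed x, y, z axes, in that order (R = Rz(yaw) Ry(pitch) Rx(roll)).
In Python, from station import arm gives the robot as it stands.
- The arm moves only by the tool move_arm, never from a script. Its argument "rows" is text: rows parted by semicolons, each of 7 numbers parted by spaces: the turn, a rotation vector about the tool's x, y, z in degrees, then the shift along the tool's x, y, z in m, then the finger opening in m, from 0 to 0.0876. A call has 1 to 8 rows; each row shifts and turns the commanded pose from where the row before left it, along the tool's axes as they then stand; what a row does not reach is not made up. A row lasts 1/8 s, in which the tool goes at most 62.5 mm and 10.7 degrees, less where a joint would pass 70% of its speed; a pose out of reach is approached as far as the arm can. A call is refused whole if a number of a shift passes 0.0625 or a number of a turn 10.7, either way. A call with a gripper value outside its range is refused whole. The fingers move at their own pace and stop on an object; "squeeze" is the grip in N (left out, the last holds). Time passes only in rows, so rows that do not move let the fingers close. It gives the time, the measured TCP pose, the force, the opening and the grip force at its end, in the units of the state.
- arm.get_state(): the state, without advancing time (a new reading comes with each control period).
- arm.grab_frame(name): name is "scene" or "top"; returns (picture, depth): 384x512x3 uint8, blue, green, red; 384x512 float32, m along the optical axis (not along the pixel's ray), 0 where there is no reading.
- arm.camera_model(name): a dict with "mtx" (3x3 intrinsics, pixels), "camera_from_world" (4x4, takes a point from world to camera coordinates). Camera axes: x right, y down, z forward; pixel columns grow to the right and rows downward; lengths in m; the calibration is good to about 2 mm. A picture is of the moment at which its call begins. camera_model takes no time and is no camera call.
- arm.job_done(): hands the job in; it is judged then, once.
The state is a dict: "t": time; "q": joint angles; "qd": joint speeds; "joint_efforts": joint torques, N m; "eef_pos": TCP position; "ee_rot": TCP orientation; "force": force on the tool from outside, world axes, zero at the start; "moment": the same for the moment, N m; "width": finger opening in m; "gripper_force": force on a finger pad.
Only numpy, scipy, OpenCV 4.12 (cv2) and the standard library are available. Lean on these libraries where they do the work, as an engineer would, in place of code of your own. Each camera call takes 0.05 s, during which the arm holds its last target. There are 200 camera calls.

## Working session

There is one attempt and no reset: what is moved stays moved. The work goes in short steps, Python scripts to look and compute and a tool call to move; the robot and the scene stay as the last step left them, time stands still between calls to the robot, and variables do not carry over. Pictures are saved under pics/ and viewed, at most 10 in all, crops included, and the job is handed in when it is done.

Besides the shell and the picture viewer there is one more tool, called after ">>>" as name(argument=value, ...) on one line, values as JSON. move_arm: Moves the arm, as the interface text tells. Its arguments: {"type":"object","properties":{"rows":{"type":"string"},"squeeze":{"type":"number"}},"required":["rows"]}

```bash
mkdir -p pics; cat > h.py <<'E'
import numpy as np, cv2
from station import arm
def grab(n,save=None):
    im,d=arm.grab_frame(n)
    if save: cv2.imwrite('pics/'+save,im)
    return im,d
def cam(n):
    m=arm.camera_model(n); return np.array(m['mtx']),np.array(m['camera_from_world'])
def ray(n,uv,z):
    K,T=cam(n); R,t=T[:3,:3],T[:3,3]; c=-R.T@t
    d=R.T@np.linalg.inv(K)@np.array([uv[0],uv[1],1.]); return c+d*(z-c[2])/d[2]
def proj(n,p):
    K,T=cam(n); q=K@(T[:3,:3]@np.array(p)+T[:3,3]); return q[:2]/q[2]
def world(n,d):
    K,T=cam(n); v,u=np.indices(d.shape); p=np.stack([(u-K[0,2])/K[0,0]*d,(v-K[1,2])/K[1,1]*d,d],-1)
    w=(p-T[:3,3])@T[:3,:3]; w[d==0]=np.nan; return w
E
python3 - <<'E'
from h import *
a,_=grab('top','top0.png');b,_=grab('scene','sc0.png')
for n in('top','scene'):
    K,T=cam(n);print(n,K[0,0],-T[:3,:3].T@T[:3,3],T[:3,:3].round(2).tolist())
print(arm.get_state())
E
```

```text
top 350.4415267362372 [ 0.43789165 -0.0871868   1.05986081] [[0.01, -1.0, -0.04], [-1.0, -0.01, -0.09], [0.09, 0.04, -1.0]]
scene 351.2765640047162 [ 0.144351   -0.65251908  0.56426245] [[0.83, -0.56, -0.0], [-0.32, -0.47, -0.83], [0.46, 0.69, -0.56]]
{'t': 0.1, 'q': array([ 1.39610938e+00,  3.59318460e-01,  1.11335276e-02, -3.20709918e-04,
       -1.22408704e+00, -2.88078913e-01]), 'qd': array([ 0.0007288 , -0.00148321,  0.0032764 ,  0.00145008, -0.00158214,
       -0.0016285 ]), 'joint_efforts': array([-6.45141772e-04, -5.84163952e+01,  2.93754315e+01,  7.01553002e+00,
        1.02662118e-02, -4.93181142e-05]), 'eef_pos': array([0.30117758, 0.60359995, 0.23370472]), 'ee_rot': array([ 3.14009216e+00, -1.30208107e-04, -4.62874964e-01]), 'force': array([ 0.56482741, -0.15061247,  0.07329551]), 'moment': array([-0.02026499,  0.03263988, -0.00497818]), 'gripper_force': 0.0, 'width': 0.08749947180669723}
```

View pics/top0.png

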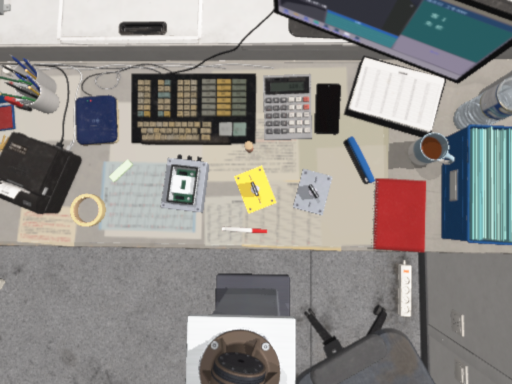

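View pics/sc0.png

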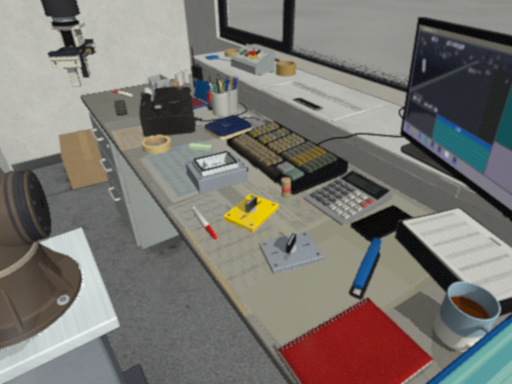

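Top view: the box is at (185,185). There are two covers, the yellow one at (255,188) and the grey one at (312,192). The grey one fits "loose grey cover" and the yellow one is the look-alike to leave. The marker is at (244,231), the coin roll at (249,147) and the stapler at (359,160). I'll confirm in an enlarged crop and measure.

```bash
python3 - <<'E'
from h import *
im=cv2.imread('pics/top0.png'); sc=cv2.imread('pics/sc0.png')
A=cv2.resize(im[160:225,285:340],None,fx=7,fy=7,interpolation=cv2.INTER_CUBIC)
B=cv2.resize(im[145:220,155:215],None,fx=6.0667,fy=6.0667,interpolation=cv2.INTER_CUBIC)[:455]
cv2.imwrite('pics/crop1.png',np.hstack([A,B]))
_,d=grab('top'); w=world('top',d)
_,ds=grab('scene'); ws=world('scene',ds)
for nm,(u0,u1,v0,v1),zlo,zhi in [('cover plate',(290,335,165,220),.009,.021),('wing',(290,335,165,220),.033,.06),('box deck',(155,215,148,218),.036,.052),('rim',(155,215,148,218),.056,.075)]:
    m=np.zeros(d.shape,bool);m[v0:v1,u0:u1]=1;m&=(w[...,2]>zlo)&(w[...,2]<zhi)
    p=w[m]; z=np.median(p[:,2]); r=cv2.minAreaRect((p[:,:2]*1000).astype(np.float32)); print(nm,m.sum(),z.round(4),r)
    # same region by scene
    c=np.array(r[0])/1000
    ms=(ws[...,2]>zlo)&(ws[...,2]<zhi)&(np.hypot(ws[...,0]-c[0],ws[...,1]-c[1])<.1)
    q=ws[ms]; 
    if len(q)>5: print('   scene',len(q),np.median(q[:,2]).round(4),cv2.minAreaRect((q[:,:2]*1000).astype(np.float32)))
print(ray('top',(312,192),.015),np.nanmedian(w[205:215,270:290,2]))
E
```

```text
cover plate 1167 0.0146 ((523.1192626953125, -209.4768524169922), (91.14079284667969, 120.98433685302734), 75.28631591796875)
   scene 1493 0.0144 ((522.3019409179688, -209.07762145996094), (92.21841430664062, 121.98103332519531), 75.176513671875)
wing 61 0.0435 ((522.6095581054688, -209.5538330078125), (43.1629753112793, 10.36585807800293), 31.6083927154541)
   scene 90 0.0436 ((521.3450927734375, -209.11436462402344), (43.6247444152832, 10.238383293151855), 32.01315689086914)
box deck 1199 0.0458 ((538.2938232421875, 171.01864624023438), (121.6175765991211, 150.1006622314453), 83.57164764404297)
   scene 748 0.0454 ((536.182373046875, 169.42938232421875), (120.005859375, 151.58172607421875), 82.75275421142578)
rim 288 0.0629 ((538.0619506835938, 170.56597900390625), (80.49607849121094, 109.87435150146484), 83.83692932128906)
   scene 277 0.0613 ((535.4747924804688, 170.782958984375), (82.14351654052734, 109.2973403930664), 84.95233154296875)
[ 0.52037435 -0.20896933  0.015     ] 0.0007407538069694972
```

View pics/crop1.png

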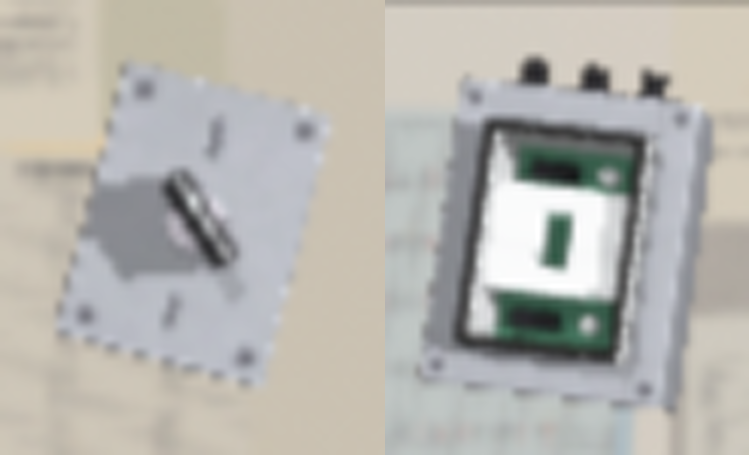

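The crop shows the grey cover with two ridges and a black wing about 46° off them, and the box with its rim and bridge slot. Measured sizes match the spec:

| Part | Position (m) | Yaw |
|---|---|---|
| Cover | (0.522, −0.209) | −14.7° |
| Wing | same centre | +31.8° |
| Box | about (0.537, 0.170) | about −6.3° |

Next I'll move over the cover.

>>> move_arm(rows="0 0 0 0.04 0.045 0 0.0876;0 0 0 0.04 0.045 0 0.0876;0 0 0 0.04 0.045 0 0.0876;0 0 0 0.04 0.045 0 0.0876;0 0 0 0.04 0.045 0 0.0876;0 0 0 0.04 0.045 0 0.0876;0 0 0 0.04 0.045 0 0.0876;0 0 0 0.04 0.045 0 0.0876")

```text
t: 1.2
eef_pos: [0.427, 0.1371, 0.2349]
ee_rot: [-3.141, -0.0, -0.462]
force: [1.1, 0.6, -0.5]
width: 0.0875
gripper_force: 0.0
```

>>> move_arm(rows="0 0 0 0.04 0.045 0 0.0876;0 0 0 0.04 0.045 0 0.0876;0 0 0 0.04 0.045 0 0.0876;0 0 0 0.04 0.045 0 0.0876;0 0 0 0.04 0.045 0 0.0876;0 0 0 0.03 0.04 0 0.05;0 0 -9.7 0 0 0 0.05;0 0 -9.7 0 0 0 0.05")

```text
t: 2.2
eef_pos: [0.5141, -0.2018, 0.234]
ee_rot: [-3.142, 0.001, -0.121]
force: [0.3, -0.4, 0.9]
width: 0.0631
gripper_force: 0.0
```

>>> move_arm(rows="0 0 -9.7 0 0 0 0.05;0 0 -9.7 0 0 0 0.05;0 0 -9.7 0 0 0 0.05;0 0 -9.7 0 0 0 0.05;0 0 0 0 0 0 0.05")

```text
t: 2.82
eef_pos: [0.5143, -0.2008, 0.2345]
ee_rot: [-3.141, 0.0, 0.552]
force: [0.5, 0.2, 1.0]
width: 0.0499
gripper_force: 0.0
```

```bash
cat >> h.py <<'E'
def plan(xyz,yaw_deg):
    from scipy.spatial.transform import Rotation as Ro
    s=arm.get_state(); R=Ro.from_euler('xyz',s['ee_rot']).as_matrix()
    Rt=Ro.from_euler('xyz',[np.pi,0,np.radians(yaw_deg)]).as_matrix()
    print('t',round(s['t'],2),'pos',s['eef_pos'].round(4),'rpy',np.degrees(s['ee_rot']).round(2),'F',s['force'].round(1),'M',s['moment'].round(2),'w',round(s['width'],4),'g',round(s['gripper_force'],1))
    print('turn(tool)',np.degrees(Ro.from_matrix(R.T@Rt).as_rotvec()).round(2),'shift(tool)',(R.T@(np.array(xyz)-s['eef_pos'])).round(4))
E
python3 -c "
from h import *
plan([.522,-.2093,.0295],31.8)"
```

```text
t 2.83 pos [ 0.5143 -0.2008  0.2345] rpy [-1.7999e+02  1.0000e-02  3.1620e+01] F [0.5 0.2 1. ] M [-0.07 -0.05  0.01] w 0.0499 g 0.0
turn(tool) [-0.01  0.01 -0.18] shift(tool) [0.0021 0.0113 0.205 ]
```

>>> move_arm(rows="0 0 0 0.002 0.0113 0.03 0.05;0 0 0 0 0 0.06 0.05;0 0 0 0 0 0.06 0.05;0 0 0 0 0 0.035 0.05;0 0 0 0 0 0.015 0.05;0 0 0 0 0 0.0025 0.05;0 0 0 0 0 0 0.05")

```text
t: 3.7
eef_pos: [0.5232, -0.2095, 0.0333]
ee_rot: [3.14, -0.002, 0.552]
force: [0.5, 0.2, -0.4]
width: 0.0499
gripper_force: 0.0
```

```bash
python3 -c "
from h import *
import time
for i in range(3): plan([.522,-.2093,.0295],31.8); arm.grab_frame('top')"
```

```text
t 3.7 pos [ 0.5232 -0.2095  0.0333] rpy [ 1.7992e+02 -9.0000e-02  3.1650e+01] F [ 0.5  0.2 -0.4] M [-0.05 -0.05 -0.01] w 0.0499 g 0.0
turn(tool) [ 0.08 -0.09 -0.15] shift(tool) [-0.0009 -0.0008  0.0038]
t 3.75 pos [ 0.5233 -0.2095  0.0336] rpy [ 1.7991e+02 -1.2000e-01  3.1660e+01] F [ 0.3  0.3 -0.2] M [-0.01  0.    0.07] w 0.0503 g 0.0
turn(tool) [ 0.09 -0.12 -0.14] shift(tool) [-0.001  -0.0008  0.0041]
t 3.8 pos [ 0.5232 -0.2095  0.0336] rpy [ 1.7991e+02 -1.2000e-01  3.1670e+01] F [-0.4 -0.   0.8] M [-0.1  -0.02  0.  ] w 0.0497 g 0.0
turn(tool) [ 0.09 -0.12 -0.13] shift(tool) [-0.0009 -0.0008  0.0041]
```

>>> move_arm(rows="0 0 0 -0.001 -0.0005 0.0035 0.05;0 0 0 0 0 0 0.002;0 0 0 0 0 0 0.002;0 0 0 0 0 0 0.002;0 0 0 0 0 0 0.002;0 0 0 0 0 0 0.002;0 0 0 0 0 -0.005 0.002;0 0 0 0 0 -0.01 0.002", squeeze=40)

```text
t: 4.85
eef_pos: [0.5205, -0.2094, 0.0436]
ee_rot: [-3.141, 0.001, 0.553]
force: [0.6, 1.1, -2.3]
width: 0.0099
gripper_force: 40.0
```

```bash
python3 -c "
from h import *
plan([.537,.1705,.13],40.2)"
```

```text
t 4.85 pos [ 0.5205 -0.2094  0.0436] rpy [-1.7996e+02  6.0000e-02  3.1680e+01] F [ 0.6  1.1 -2.3] M [-0.09 -0.03  0.01] w 0.0099 g 40.0
turn(tool) [-0.05  0.05 -8.52] shift(tool) [ 0.2135 -0.3147 -0.0864]
```

>>> move_arm(rows="0 0 0 0 0 -0.03 0.002;0 0 0 0 0 -0.035 0.002;0 0 0 0.01 -0.0147 -0.02 0.002;0 0 0 0.02 -0.03 0 0.002;0 0 0 0.025 -0.036 0 0.002;0 0 0 0.025 -0.036 0 0.002;0 0 0 0.025 -0.036 0 0.002;0 0 0 0.025 -0.036 0 0.002")

```text
t: 5.85
eef_pos: [0.5324, 0.0208, 0.1294]
ee_rot: [3.141, -0.001, 0.553]
force: [0.5, -0.2, -1.3]
width: 0.0099
gripper_force: 40.0
```

>>> move_arm(rows="0 0 0 0.025 -0.036 0 0.002;0 0 0 0.025 -0.036 0 0.002;0 0 0 0.02 -0.03 0 0.002;0 0 0 0.01 -0.02 0 0.002;0 0 0 0.0035 -0.004 0 0.002;0 0 -4.2 0 0 0 0.002;0 0 -4.3 0 0 0.012 0.002;0 0 0 0 0 0.01 0.002")

```text
t: 6.85
eef_pos: [0.5372, 0.1696, 0.1063]
ee_rot: [-3.142, 0.0, 0.7]
force: [0.8, -0.6, -1.8]
width: 0.0097
gripper_force: 40.0
```

```bash
python3 - <<'E'
from h import *
plan([.537,.1705,.106],40.2)
s=arm.get_state(); zt=s['eef_pos'][2]-.015
a,d=grab('top');b,ds=grab('scene')
plan([.537,.1705,.106],40.2)
A=cv2.resize(a[135:235,135:235],None,fx=4,fy=4,interpolation=cv2.INTER_CUBIC);B=cv2.resize(b[110:210,160:260],None,fx=4,fy=4,interpolation=cv2.INTER_CUBIC)
cv2.imwrite('pics/hov.png',np.hstack([A,B]))
for n,dd in(('top',d),('scene',ds)):
    w=world(n,dd); m=(abs(w[...,2]-zt)<.005)&(np.hypot(w[...,0]-.537,w[...,1]-.17)<.09); p=w[m]
    print(n,zt,m.sum(),np.median(p[:,2]),cv2.minAreaRect((p[:,:2]*1000).astype(np.float32)))
    m=(abs(w[...,2]-.046)<.004)&(np.hypot(w[...,0]-.537,w[...,1]-.17)<.11); p=w[m]
    print('deck',m.sum(),np.median(p[:,2]),cv2.minAreaRect((p[:,:2]*1000).astype(np.float32)))
E
```

```text
t 6.85 pos [0.5372 0.1696 0.1063] rpy [-1.80e+02  1.00e-02  4.01e+01] F [ 0.8 -0.6 -1.8] M [-0.15 -0.06  0.03] w 0.0097 g 40.0
turn(tool) [-0.    0.01 -0.1 ] shift(tool) [ 0.0004 -0.0009  0.0003]
t 6.95 pos [0.5366 0.1693 0.1054] rpy [-1.7998e+02  1.4000e-01  4.0030e+01] F [ 0.8 -0.2 -1.6] M [-0.1  -0.01 -0.02] w 0.0097 g 40.0
turn(tool) [-0.02  0.14 -0.17] shift(tool) [ 0.0011 -0.0007 -0.0006]
top 0.09132668219102441 511 0.09221875173131654 ((538.7843017578125, 169.5972900390625), (90.60409545898438, 120.61898803710938), 83.51686096191406)
deck 484 0.0454684049111541 ((538.070068359375, 170.66177368164062), (120.4190902709961, 149.70582580566406), 83.51702117919922)
scene 0.09132668219102441 558 0.09100939291432975 ((535.6152954101562, 171.1815185546875), (95.25836181640625, 119.52487182617188), 83.44371795654297)
deck 463 0.04560451483904654 ((536.2090454101562, 169.63919067382812), (119.7208251953125, 149.82984924316406), 83.58878326416016)
```

View pics/hov.png

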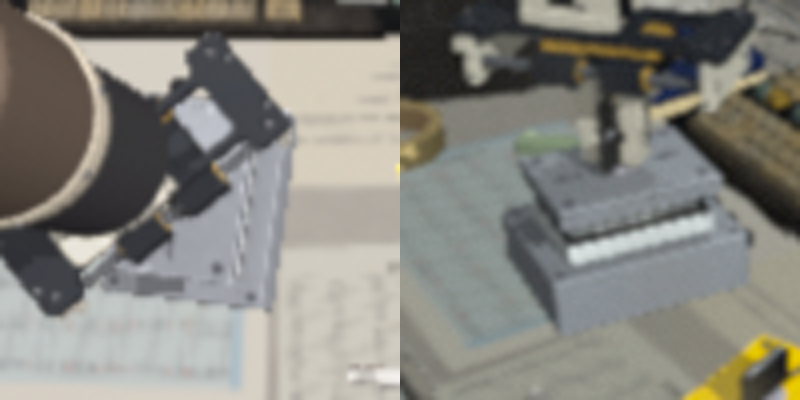

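The picture shows the cover hovering over the box, parallel to it (both 83.5°) and off by about 1 mm. I'll shift by that and lower it.

>>> move_arm(rows="0 0 0 0 -0.001 0.003 0.002;0 0 0 0 0 0.005 0.002;0 0 0 0 0 0.005 0.002;0 0 0 0 0 0.003 0.002;0 0 0 0 0 0 0.002")

```text
t: 7.58
eef_pos: [0.5366, 0.1711, 0.0902]
ee_rot: [-3.142, 0.001, 0.701]
force: [-0.4, 0.5, -2.1]
width: 0.0094
gripper_force: 40.0
```

```bash
python3 -c "
from h import *
plan([.5362,.1704,.083],40.2)"
```

```text
t 7.58 pos [0.5366 0.1711 0.0902] rpy [-1.800e+02  4.000e-02  4.018e+01] F [-0.4  0.5 -2.1] M [-0.1  -0.04  0.04] w 0.0094 g 40.0
turn(tool) [-0.    0.04 -0.02] shift(tool) [-0.0007  0.0003  0.0072]
```

>>> move_arm(rows="0 0 0 0 0 0.003 0.002;0 0 0 0 0 0.003 0.002;0 0 0 0 0 0.0005 0.002;0 0 0 0 0 0 0.002")

```text
t: 8.07
eef_pos: [0.5367, 0.1712, 0.084]
ee_rot: [3.142, 0.0, 0.701]
force: [-0.1, -0.3, -2.0]
width: 0.0098
gripper_force: 40.0
```

```bash
python3 -c "
from h import *
plan([.5362,.1704,.083],40.2)
w=world('scene',grab('scene')[1]); m=(w[...,2]>.061)&(w[...,2]<.076)&(np.hypot(w[...,0]-.537,w[...,1]-.17)<.09)
print(np.median(w[m][:,2]), m.sum(), cv2.minAreaRect((w[m][:,:2]*1000).astype(np.float32)))
plan([.5362,.1704,.083],40.2)
"
```

```text
t 8.07 pos [0.5367 0.1712 0.084 ] rpy [1.800e+02 1.000e-02 4.018e+01] F [-0.1 -0.3 -2. ] M [-0.09 -0.14 -0.03] w 0.0098 g 40.0
turn(tool) [ 0.    0.01 -0.02] shift(tool) [-0.0009  0.0003  0.001 ]
0.0699715862226779 633 ((536.6284790039062, 171.9437713623047), (93.98057556152344, 121.16266632080078), 82.65091705322266)
t 8.12 pos [0.5368 0.1712 0.0841] rpy [ 1.800e+02 -1.000e-02  4.019e+01] F [-0.9 -0.3 -1.7] M [-0.07 -0.06  0.01] w 0.0099 g 40.0
turn(tool) [ 0.   -0.01 -0.01] shift(tool) [-0.001   0.0002  0.0011]
```

>>> move_arm(rows="0 0 0 0 0 0.001 0.002;0 0 0 0 0 0.0008 0.002;0 0 0 0 0 0 0.002")

```text
t: 8.5
eef_pos: [0.5367, 0.1712, 0.0822]
ee_rot: [-3.142, 0.0, 0.701]
force: [-0.2, -0.2, -3.3]
width: 0.0098
gripper_force: 40.0
```

>>> move_arm(rows="0 0 6 0 0 0 0.002;0 0 8 0 0 0 0.002;0 0 8 0 0 0 0.002;0 0 8 0 0 0 0.002;0 0 8 0 0 0 0.002;0 0 8.5 0 0 0 0.002;0 0 0 0 0 0 0.002")

```text
t: 9.38
eef_pos: [0.5367, 0.1712, 0.0823]
ee_rot: [-3.142, 0.0, -0.109]
force: [0.7, 0.4, -2.3]
width: 0.01
gripper_force: 40.0
```

```bash
cat > look.py <<'E'
from h import *
import sys
plan([.5362,.1704,.083],-6.3)
a,d=grab('top');b,ds=grab('scene')
A=cv2.resize(a[135:235,135:235],None,fx=4,fy=4,interpolation=cv2.INTER_CUBIC);B=cv2.resize(b[110:210,160:260],None,fx=4,fy=4,interpolation=cv2.INTER_CUBIC)
cv2.imwrite('pics/'+sys.argv[1],np.hstack([A,B]))
for n,dd in(('top',d),('scene',ds)):
    w=world(n,dd); m=(abs(w[...,2]-.067)<.006)&(np.hypot(w[...,0]-.537,w[...,1]-.17)<.09); p=w[m]
    print(n,m.sum(),np.median(p[:,2]),cv2.minAreaRect((p[:,:2]*1000).astype(np.float32)))
E
python3 look.py turn.png
```

```text
t 9.38 pos [0.5367 0.1712 0.0823] rpy [-180.      0.     -6.26] F [ 0.7  0.4 -2.3] M [-0.02  0.05  0.  ] w 0.01 g 40.0
turn(tool) [-0.    0.    0.04] shift(tool) [-0.0004  0.0008 -0.0007]
top 499 0.06833625973441458 ((538.793701171875, 169.95892333984375), (90.718994140625, 121.23302459716797), 81.55115509033203)
scene 605 0.06834473397907723 ((537.790771484375, 170.67982482910156), (94.12810516357422, 123.75373840332031), 83.40398406982422)
```

View pics/turn.png

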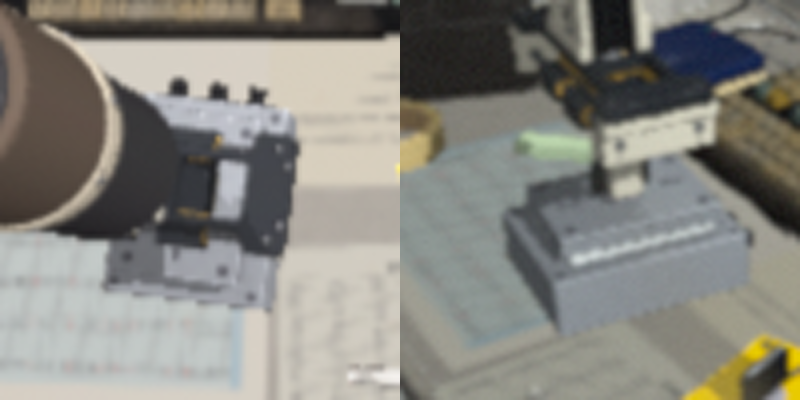

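The cover sits on the seal at z about 0.068. It dragged about 2° clockwise within its play. I'll turn 2° more, release and back off to check the wing angle directly.

>>> move_arm(rows="0 0 2 0 0 0 0.002;0 0 0 0 0 0 0.035;0 0 0 0 0 0 0.035;0 0 0 0 0 -0.01 0.035;0 0 0 0 0 -0.04 0.035;0 0 0 0 0 -0.05 0.035;0 0 0 0 -0.05 0 0.035;0 0 0 0 -0.05 0 0.035")

```text
t: 10.48
eef_pos: [0.5519, 0.2713, 0.1847]
ee_rot: [-3.139, -0.002, -0.146]
force: [1.6, 0.2, -0.5]
width: 0.0351
gripper_force: 0.0
```

>>> move_arm(rows="0 0 0 0 -0.05 0 0.035;0 0 0 0 0 0 0.035")

```text
t: 10.72
eef_pos: [0.5587, 0.3227, 0.1824]
ee_rot: [-3.141, -0.001, -0.142]
force: [-0.1, -1.2, -0.3]
width: 0.035
gripper_force: 0.0
```

```bash
cat > look2.py <<'E'
from h import *
import sys
plan([.5362,.1704,.083],-6.3)
a,d=grab('top');b,ds=grab('scene')
A=cv2.resize(a[145:225,145:225],None,fx=5,fy=5,interpolation=cv2.INTER_CUBIC);B=cv2.resize(b[120:200,170:250],None,fx=5,fy=5,interpolation=cv2.INTER_CUBIC)
cv2.imwrite('pics/'+sys.argv[1],np.hstack([A,B]))
for n,dd in(('top',d),('scene',ds)):
  w=world(n,dd)
  for nm,lo,hi,r in(('cover',.061,.073,.085),('wing',.088,.105,.03),('deck',.042,.05,.11)):
    m=(w[...,2]>lo)&(w[...,2]<hi)&(np.hypot(w[...,0]-.537,w[...,1]-.17)<r); p=w[m]
    if m.sum()<5: continue
    f=cv2.fitLine((p[:,:2]*1000).astype(np.float32),cv2.DIST_L2,0,.01,.01).ravel()
    print(n,nm,m.sum(),np.median(p[:,2]).round(4),cv2.minAreaRect((p[:,:2]*1000).astype(np.float32)),'pca',np.degrees(np.arctan(f[1]/f[0])).round(2))
E
python3 look2.py rel.png
```

```text
t 10.72 pos [0.5587 0.3227 0.1824] rpy [-1.7997e+02 -3.0000e-02 -8.1400e+00] F [-0.1 -1.2 -0.3] M [-0.15  0.03  0.01] w 0.035 g 0.0
turn(tool) [-0.03 -0.03 -1.84] shift(tool) [-0.0008  0.154   0.0994]
top cover 1231 0.0678 ((538.9685668945312, 170.78077697753906), (92.08995819091797, 120.5901107788086), 81.20741271972656) pca -9.91
top wing 67 0.097 ((538.4945068359375, 170.7589569091797), (10.632862091064453, 43.4359130859375), 81.51422119140625) pca -8.05
top deck 654 0.0455 ((538.1038208007812, 170.62965393066406), (120.2775650024414, 149.6012725830078), 83.9667739868164) pca -8.68
scene cover 615 0.0677 ((537.5362548828125, 170.34585571289062), (93.42852783203125, 122.16606903076172), 80.90522003173828) pca -15.06
scene wing 64 0.0942 ((537.5643310546875, 170.4708251953125), (12.084335327148438, 43.94190979003906), 77.87474822998047) pca -8.94
scene deck 413 0.0455 ((536.1719970703125, 169.51219177246094), (123.16616821289062, 150.586669921875), 83.16871643066406) pca -31.47
```

View pics/rel.png

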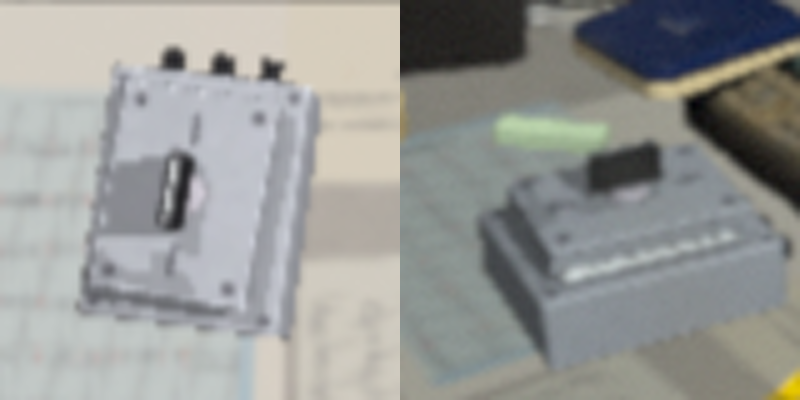

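The cover sits on the seal and over the rim with its yaw at −8.8°, and the wing is at −8.2°, so the groove is in line with the ridges to about 1°. I'll go back, regrip and press.

```bash
python3 -c "
from h import *
plan([.5367,.1712,.083],-8.3)"
```

```text
t 10.82 pos [0.5582 0.32   0.1824] rpy [ 1.7998e+02  1.0000e-02 -8.2500e+00] F [-0.6 -0.6 -0. ] M [-0.06  0.03  0.01] w 0.0351 g 0.0
turn(tool) [0.02 0.01 0.05] shift(tool) [1.000e-04 1.503e-01 9.950e-02]
```

>>> move_arm(rows="0 0 0 0 0.05 0 0.035;0 0 0 0 0.05 0 0.035;0 0 0 0 0.05 0 0.035;0 0 0 0 0 0 0.035")

```text
t: 11.32
eef_pos: [0.5357, 0.1673, 0.1833]
ee_rot: [-3.141, -0.0, -0.149]
force: [-0.1, 0.5, 0.7]
width: 0.035
gripper_force: 0.0
```

```bash
python3 -c "
from h import *
plan([.5367,.1712,.083],-8.3)"
```

```text
t 11.32 pos [0.5357 0.1673 0.1833] rpy [-1.7997e+02 -2.0000e-02 -8.5300e+00] F [-0.1  0.5  0.7] M [ 0.03 -0.13  0.01] w 0.035 g 0.0
turn(tool) [-0.03 -0.02 -0.23] shift(tool) [ 0.0004 -0.004   0.1003]
```

>>> move_arm(rows="0 0 0 0 0 0.02 0.035;0 0 0 0 0 0.03 0.035;0 0 0 0 0 0.03 0.035;0 0 0 0 0 0.012 0.035;0 0 0 0 0 0.006 0.035;0 0 0 0 0 0 0.035")

```text
t: 12.08
eef_pos: [0.5371, 0.1714, 0.0848]
ee_rot: [-3.141, -0.001, -0.145]
force: [-0.0, -0.6, 0.2]
width: 0.0353
gripper_force: 0.0
```

```bash
python3 -c "
from h import *
plan([.5367,.1712,.083],-8.3)"
```

```text
t 12.07 pos [0.5371 0.1714 0.0848] rpy [-1.7998e+02 -3.0000e-02 -8.3100e+00] F [-0.  -0.6  0.2] M [-0.02 -0.    0.01] w 0.0353 g 0.0
turn(tool) [-0.02 -0.03 -0.01] shift(tool) [-0.0004  0.0002  0.0018]
```

Grip and start pressing gently.

>>> move_arm(rows="0 0 0 0 0 0.0015 0.035;0 0 0 0 0 0 0.002;0 0 0 0 0 0 0.002;0 0 0 0 0 0 0.002;0 0 0 0 0 0 0.002;0 0 0.5 0 0 0.001 0.002;0 0 0 0 0 0.001 0.002;0 0 0 0 0 0 0.002", squeeze=55)

```text
t: 13.08
eef_pos: [0.5368, 0.1712, 0.0809]
ee_rot: [-3.142, -0.0, -0.154]
force: [-0.6, -0.9, 3.2]
width: 0.0099
gripper_force: 55.0
```

>>> move_arm(rows="0 0 0 0 0 0.001 0.002;0 0 0 0 0 0.001 0.002;0 0 0 0 0 0 0.002")

```text
t: 13.45
eef_pos: [0.5368, 0.1712, 0.0789]
ee_rot: [3.142, -0.0, -0.154]
force: [-1.8, -1.1, 5.5]
width: 0.0098
gripper_force: 55.0
```

>>> move_arm(rows="0 0 0 0 0 0.001 0.002;0 0 0 0 0 0.001 0.002;0 0 0 0 0 0 0.002")

```text
t: 13.82
eef_pos: [0.5368, 0.1712, 0.077]
ee_rot: [3.142, -0.0, -0.154]
force: [-2.1, -1.2, 7.1]
width: 0.0094
gripper_force: 55.0
```

>>> move_arm(rows="0 0 0 0 0 0.001 0.002;0 0 0 0 0 0 0.002")

```text
t: 14.08
eef_pos: [0.5369, 0.1712, 0.0768]
ee_rot: [-3.141, -0.001, -0.153]
force: [-5.0, -1.9, 13.5]
width: 0.0096
gripper_force: 55.0
```

>>> move_arm(rows="0 0 0 0 0 0.0005 0.002;0 0 0 0 0 0 0.002")

```text
t: 14.32
eef_pos: [0.5369, 0.1712, 0.0768]
ee_rot: [-3.141, -0.001, -0.153]
force: [-6.1, -1.3, 18.4]
width: 0.0099
gripper_force: 55.0
```

```bash
python3 - <<'E'
from h import *
plan([.5367,.1712,.077],-8.3)
for n in('top','scene'):
    w=world(n,grab(n,'fin_'+n+'.png')[1]); m=(abs(w[...,2]-.064)<.006)&(np.hypot(w[...,0]-.537,w[...,1]-.17)<.09); p=w[m]
    D=(abs(w[...,2]-.046)<.004)&(np.hypot(w[...,0]-.537,w[...,1]-.17)<.11)
    A=np.c_[p[:,:2]-[.537,.17],np.ones(len(p))]; q=np.abs(p[:,2]-np.median(p[:,2]))<.003
    print(n,m.sum(),np.median(p[:,2]).round(4),'deck',np.median(w[D][:,2]).round(4),np.linalg.lstsq(A[q],p[q,2],rcond=None)[0].round(4),cv2.minAreaRect((p[:,:2]*1000).astype(np.float32)))
plan([.5367,.1712,.077],-8.3)
E
```

```text
t 14.32 pos [0.5369 0.1712 0.0768] rpy [-1.7999e+02 -5.0000e-02 -8.7800e+00] F [-6.1 -1.3 18.4] M [-0.6   2.51  0.04] w 0.0099 g 55.0
turn(tool) [-0.01 -0.05 -0.48] shift(tool) [-0.0002  0.     -0.0002]
top 484 0.0615 deck 0.0453 [-0.0025 -0.0051  0.0615] ((538.8673095703125, 170.674560546875), (89.78511810302734, 120.55503845214844), 81.08808898925781)
scene 567 0.0618 deck 0.0456 [0.0007 0.006  0.0618] ((537.0628051757812, 171.52621459960938), (94.73798370361328, 121.36026763916016), 81.61103820800781)
t 14.43 pos [0.5369 0.1712 0.0768] rpy [-1.7999e+02 -5.0000e-02 -8.7800e+00] F [-7.4 -0.6 18.3] M [-0.58  2.48  0.02] w 0.0093 g 55.0
turn(tool) [-0.01 -0.05 -0.48] shift(tool) [-0.0002  0.     -0.0002]
```

The cover is home: its top is at 61.6 mm and level, the wing is in line to within 0.5°, and it's held with a steady 18 N. Handing in.

```bash
python3 -c "
from station import arm
print(arm.job_done())"
```

```text
the job is handed in; nothing more can be done
None
```

The job is handed in: the grey cover is over the rim, its wing fastener is in line with the ridges (to about 0.5°), and the arm is still holding it pressed home with about 18 N at 14.4 s of the 38 s allowed.

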